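Find the case that rattles and hold it out

ROBOT

A 6-joint arm with a two-finger parallel gripper is mounted at the origin on a cart in front of the work surface, level with it; the furniture and walls round the work are solid. World frame = base frame: x ahead of the robot, y to its left, z up, the work surface at z = 0. Lengths are in m, angles in degrees, forces in N, time in s.
With the tool pointing down it reaches from about 0.35 to 0.875 m from the base axis. Payload 4.2 kg.
Tool frame: the origin (TCP) lies on the centre line of the jaws, within the pads' length; the fingertips stand tip_reach ahead of it and the grasp point (between the pads) is the TCP (tip_reach is the distance from the TCP to the fingertips, in m); z points along the fingers, y is the line along which they close (so a half turn about z gives the same grasp; the last joint's range is limited). The gripper opens to 87 mm and grips with 3 to 60 N. Pads are 19 mm wide; open, the fingers measure 117 mm over their backs; the gripper's body (75 mm by 190 mm) begins 51 mm behind the grasp point.
Start: joints at [-50.329, 22.042, 0.453, 0, -68.411, -14.817], TCP at [0.263, -0.567, 0.204] pointing down, gripper open.
Joint ranges: [-179.83, 179.83], [-69.29, 118.12], [-61.27, 80.66], [-181.25, 117.63], [-171.15, -9.14], [-177.46, 177.46]. Speed limits (degrees/s): [159.86, 159.86, 180, 180, 180, 180].

INTERFACE

Orientations are given as a 3x3 rotation matrix whose columns are the frame's x, y, z axes.
In Python, from station import sense, capture, finish_job, tip_reach gives the robot as it stands.
- The arm moves only by the tool arm_command, never from a script. Its argument "deltas" is a list of rows, each a list of 7 numbers: the turn, a rotation vector about the tool's x, y, z in rad, then the shift along the tool's x, y, z in cm, then the closure, from -1 (fully open) to 1 (shut), so that 0 is half open. In form: [[rx, ry, rz, dx, dy, dz, hand], ...]. A call has 1 to 8 rows; each row is the pose to reach, as a shift and turn from the pose commanded when the call began, along the tool's axes at that moment; what a row does not reach only later rows make up. A row lasts 1/12 s, in which the tool goes at most 41.7 mm and 7.16 degrees, less where a joint would pass 70% of its speed; a pose out of reach is approached as far as the arm can. A call with a gripper value outside its range is refused whole. The fingers move at their own pace and stop on an object; the grip force is fixed at half the most. Time passes only in rows, so rows that repeat a pose let the fingers close. It gives the time, the measured TCP pose, the force, the opening and the grip force at its end, in the units of the state.
- sense(): the state, without advancing time (a new reading comes with each control period).
- capture(name): name is "side" or "top" or "wrist"; returns a dict with "pixels" (420x560x3 uint8, blue, green, red), "fovy" (degrees; the focal length in pixels is half the picture's height over the tangent of half this angle, whatever the lens; pixels are square), "cx", "cy" (the principal point, pixels), "rvec" (rotation vector, rad) and "tvec" (3), from world to camera coordinates, as OpenCV has them. Camera axes: x right, y down, z forward; pixel columns grow to the right and rows downward; lengths in m; the calibration is good to about 2 mm. The wrist camera is an equidistant fisheye: a pixel r from the principal point sees the ray r / f radians off the axis. A picture is of the moment at which its call begins. There is no depth.
- finish_job(): hands the job in; it is judged then, once.
The state is a dict: "time_s": time; "joints": joint angles; "joint_velocities": joint speeds; "effort": joint torques, N m; "tcp_pos": TCP position; "ee_rot": TCP orientation; "wrist_force": force on the tool from outside, world axes, zero at the start; "moment": the same for the moment, N m; "gripper_width": opening from 0.0 (shut) to 1.0 (fully open); "gripper_force": force on a finger pad.
Only numpy, scipy, OpenCV 4.12 (cv2) and the standard library are available. Lean on these libraries where they do the work, as an engineer would, in place of code of your own. Each camera call takes 0.05 s, during which the arm holds its last target. There are 200 camera calls.

TASK

The wheel's spare steel pivot pin lies loose in one of the three identical closed cases in the carrying rack; in the other two everything is bedded in foam. Lift the rack's cover plate off its two pins and lay it flat on the turntable, then take the cases out one at a time and shake or rock them end to end, putting each quiet one back flat in a bay. When you have the one that rattles, hold it out forward, past the far side of the rack, level and still and a good 15 cm or more above the turntable, and finish still holding it there.

Things in the scene. Friction and masses are not known exactly. Their poses are not given: they have to be found in the camera images.
- rack: plywood carrying rack, fixed; 144 mm deep (x, away from the robot at yaw 0), 326 mm long (y), z up; origin: centre of its underside on the table. Base board 14 mm high with three bays at y = +80, 0, -80 mm. Front and back open. A cheek at each end, 18 mm thick, centred at y = +144 and -144 mm, top at 60 mm. Steel pins 8 mm thick, 12 mm tall, stand on them at x, y = +44, +144 and -44, -144 mm.
- bay_left (a point): centre of the floor of the bay at y = +80 mm. Each bay is a recess 132 x 60 mm, 8 mm deep, its floor 6 mm over the table: a case lying in it has its top 52 mm over the table and 28 mm of free width to the next case and to the cheek
- bay_middle (a point): centre of the floor of the middle bay (y = 0), 6 mm over the table
- bay_right (a point): centre of the floor of the bay at y = -80 mm, 6 mm over the table
- cover: loose plywood plate, 130 (x) x 310 (y) x 6 mm, about 0.2 kg, lying on the rack's cheeks over the cases, the rack's pins through its two 12 mm holes; origin: centre of its underside, z up. A steel bow handle stands on it: a round bar 10 mm thick along y, straight for 76 mm, middle line 40 mm over the underside, 29 mm free below it.
- cover_handle (a point): middle of the bar of the cover's handle, 40 mm over the cover's underside
- case_a: closed aluminium parts case with a latch at each end, like the other two: 120 mm long (x), 52 mm wide (y), 46 mm tall, 0.43 to 0.53 kg full; origin: centre of its underside, z up; starts in the left (y = +80 mm) bay, long side along the rack's x. One case of the three, a different one each time, holds a loose steel pin (280 g); the others the same weight fixed in foam.
- case_b: closed aluminium parts case with a latch at each end, like the other two: 120 mm long (x), 52 mm wide (y), 46 mm tall, 0.43 to 0.53 kg full; origin: centre of its underside, z up; starts in the middle (y = 0) bay, long side along the rack's x. A loose pin starts in the middle and can slide 34 mm either way along x, knocking at the ends; friction in the case is low (about 0.12).
- case_c: closed aluminium parts case with a latch at each end, like the other two: 120 mm long (x), 52 mm wide (y), 46 mm tall, 0.43 to 0.53 kg full; origin: centre of its underside, z up; starts in the right (y = -80 mm) bay, long side along the rack's x. Tipped end to end by 15 degrees or more, a loose pin slides to the low end and stays there when levelled gently.
- tape: bystander: roll of masking tape lying flat, 100 mm across, 25 mm high, right of the rack; origin: centre of its underside
- flux_jar: bystander: small brown jar, 47 mm diameter, 51 mm tall, at the right; origin: centre of its underside
- mug: bystander: white mug, 85 mm across (110 with its handle), 102 mm tall, left of the rack; origin: centre of its underside
- kidney: bystander: red rubber kidney (flat potter's scraper), 52 by 90 by 9 mm, lying at the far right; origin: centre of its underside
Mind the look-alikes: they are no part of the job. Leave any green look-alike of the case_b alone. Leave any blue look-alike of the case_a alone.

How it is judged:
By the outcome, as a careful person would: the job done as asked, in the order asked, and still so for the second after the job is handed in, while the arm keeps its last pose, push and grip.
It also fails if it takes over 72 s, if anything falls off the work surface, if the arm or the gripper's body presses on something with over 40 N, if the wrist force passes 120 N, or if a joint passes its speed limit or range.

## Working session

There is one attempt and no reset: what is moved stays moved. The work goes in short steps, Python scripts to look and compute and a tool call to move; the robot and the scene stay as the last step left them, time stands still between calls to the robot, and variables do not carry over. Pictures are saved under pics/ and viewed, at most 10 in all, crops included, and the job is handed in when it is done.

Besides the shell and the picture viewer there is one more tool, called as name(argument=value, ...) on one line, values as JSON. arm_command: Moves the arm, as the interface text tells. Its arguments: {"type":"object","properties":{"deltas":{"type":"array"}},"required":["deltas"]}

```bash
ls; mkdir -p pics; python3 - <<'E'
from station import sense,capture,tip_reach
import cv2
print(tip_reach,sense())
for n in("top","side"):
    c=capture(n); cv2.imwrite(f"pics/{n}0.png",c["pixels"]); print({k:v for k,v in c.items() if k!="pixels"})
E
```

```text
pics
0.019 {'time_s': 0.0, 'joints': array([-5.03282560e+01,  2.20886716e+01,  3.81509703e-01, -3.00159427e-02,
       -6.84114233e+01, -1.48149147e+01]), 'joint_velocities': array([ 7.40421117e-02,  6.94438045e-02, -1.63720282e-02, -4.68707210e-04,
        4.24570119e-05,  5.43718689e-02]), 'effort': array([-1.62549539e-03, -3.90665352e+01,  1.87401026e+01,  4.21983764e+00,
        1.09158049e-02, -1.80742099e-04]), 'tcp_pos': array([ 0.26245987, -0.56652203,  0.20339082]), 'ee_rot': array([[-9.07442188e-01, -4.20175893e-01, -9.46294297e-04],
       [-4.20176954e-01,  9.07440192e-01,  1.90401888e-03],
       [ 5.86826460e-05,  2.12539811e-03, -9.99997740e-01]]), 'wrist_force': array([-0.2422274 , -0.26928128, -0.56227979]), 'moment': array([ 0.03562664, -0.03367556, -0.03361819]), 'gripper_force': 0.0, 'gripper_width': 0.9996918454537093}
{'fovy': 48.10292391424751, 'cx': 276.73629501131745, 'cy': 213.38394299091385, 'rvec': array([ 2.16866825, -2.0303433 ,  0.2304164 ]), 'tvec': array([-0.03798483,  0.54962767,  1.11279018])}
{'fovy': 56.16618644646453, 'cx': 277.9694402220983, 'cy': 206.2686574963809, 'rvec': array([ 0.47769258, -2.45040873,  1.57724176]), 'tvec': array([0.49350207, 0.17678627, 0.85984162])}
```

View pics/top0.png

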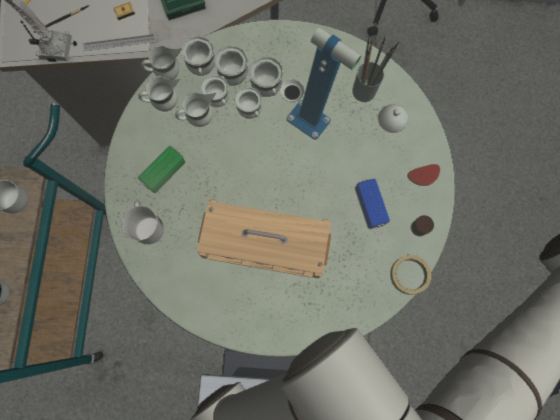

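View pics/side0.png

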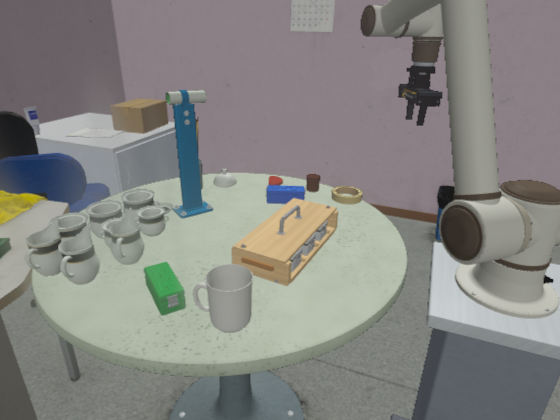

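Top: the rack with its cover is at (265,240) and the handle bar runs (246,232)-(284,240). The green look-alike is at (161,168), the blue one at (372,203), the mug at (143,225), the tape at (411,274). Behind the rack stand a blue tower (310,120) and grey cups.

Possible mistakes: the green box (161,168) and the blue box (372,203) are decoys. The wanted cases are under the plywood cover in the rack (265,240).

```bash
cat > h.py <<'E'
import numpy as np,cv2
from scipy.spatial.transform import Rotation as R
from station import sense,capture
def ray(c,u,v):
    f=210/np.tan(np.radians(c["fovy"]/2)); M=R.from_rotvec(c["rvec"]).as_matrix(); t=np.array(c["tvec"])
    d=M.T@np.array([(u-c["cx"])/f,(v-c["cy"])/f,1]); return -M.T@t,d
def onz(c,u,v,z):
    o,d=ray(c,u,v); return o+d*(z-o[2])/d[2]
def proj(c,p):
    f=210/np.tan(np.radians(c["fovy"]/2)); q=R.from_rotvec(c["rvec"]).as_matrix()@np.array(p)+c["tvec"]
    return c["cx"]+f*q[0]/q[2],c["cy"]+f*q[1]/q[2]
E
python3 - <<'E'
from h import *
c=capture("top"); im=c["pixels"]
def p(n,u,v,z): print(n,onz(c,u,v,z).round(3))
for n,u,v,z in [("h1",246,232,.1),("h2",284,240,.1),("green",161,168,.046),("blue",372,203,.046),("mug",145,225,.1),("tape",411,274,.025),("jar",424,226,.05),("kidney",424,175,.01),("tableL",106,180,0),("tableR",454,180,0),("tableTop",290,21,0),("tableBot",290,345,0),("towerbase",308,122,0),("lamp head",335,48,.4),("cup",248,102,.08),("cup2",195,110,.08),("penpot",367,85,.05),("bowl",393,118,.05)]: p(n,u,v,z)
# cover by wood colour
hsv=cv2.cvtColor(im,cv2.COLOR_BGR2HSV); roi=np.zeros(im.shape[:2],np.uint8); roi[190:285,190:340]=255
m=cv2.inRange(hsv,(5,70,100),(22,255,255))&roi
k=max(cv2.findContours(m,0,2)[0],key=cv2.contourArea); print(cv2.minAreaRect(k))
x=cv2.resize(im[185:290,185:345],None,fx=4.5,fy=4.5,interpolation=2)
cv2.imwrite("pics/crop1.png",x)
E
```

```text
h1 [0.492 0.068 0.1  ]
h2 [ 0.479 -0.024  0.1  ]
green [0.655 0.305 0.046]
blue [ 0.598 -0.242  0.046]
mug [0.493 0.311 0.1  ]
tape [ 0.426 -0.347  0.025]
jar [ 0.546 -0.372  0.05 ]
kidney [ 0.693 -0.385  0.01 ]
tableL [0.626 0.46  0.   ]
tableR [ 0.688 -0.468  0.   ]
tableTop [ 1.139 -0.002  0.   ]
tableBot [ 0.234 -0.056  0.   ]
towerbase [ 0.828 -0.07   0.   ]
lamp head [ 0.805 -0.096  0.4  ]
cup [0.838 0.092 0.08 ]
cup2 [0.806 0.227 0.08 ]
penpot [ 0.923 -0.221  0.05 ]
bowl [ 0.832 -0.292  0.05 ]
((264.46759033203125, 238.63467407226562), (129.87608337402344, 58.66542053222656), 9.950627326965332)
```

View pics/crop1.png

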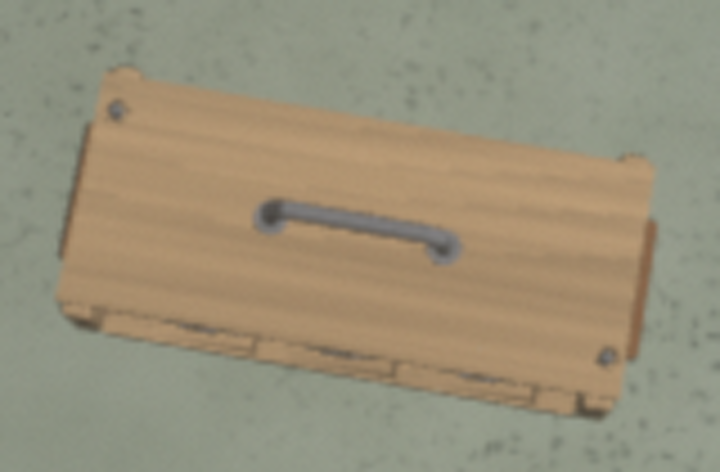

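Crop: cover on the rack. Pin heads show at crop (117,110) and (606,357), the bar runs (270,212)-(443,238), and three case fronts show at the near edge under the cover. This is the right object. Next I compute the poses.

```bash
python3 - <<'E'
from h import *
c=capture("top"); s=capture("side")
P=lambda x,y,z: onz(c,185+(x+.5)/4.5-.5,185+(y+.5)/4.5-.5,z)
a,b=P(117,110,.072),P(606,357,.072); print("pins",a,b,"len",np.linalg.norm(a-b),"exp",np.hypot(.088,.288))
yaw=np.arctan2(*(a-b)[1::-1])-np.arctan2(.288,.088); print("yaw",np.degrees(yaw),"mid",(a+b)/2)
h1,h2=P(270,212,.1),P(443,238,.1); print("bar",h1,h2,(h1+h2)/2,"yaw",np.degrees(np.arctan2(*(h1-h2)[1::-1]))-90)
cs=[P(x,y,.066) for x,y in((105,75),(655,160),(612,398),(60,303))]; print(np.mean(cs,0),[round(np.linalg.norm(cs[i]-cs[i-1]),3) for i in range(4)])
print("side proj of bar mid",proj(s,(h1+h2)/2),"ends",proj(s,h1),proj(s,h2))
o,d=ray(s,185,95); # tower top height, at base xy
for k in("green","blue"):
    hsv=cv2.cvtColor(c["pixels"],cv2.COLOR_BGR2HSV); lo,hi=((50,120,40),(75,255,255)) if k=="green" else ((112,150,40),(125,255,255))
    m=cv2.inRange(hsv,lo,hi); m[:140]=0
    q=max(cv2.findContours(m,0,2)[0],key=cv2.contourArea); bx=cv2.boxPoints(cv2.minAreaRect(q)); print(k,[onz(c,u,v,.04)[:2].round(3) for u,v in bx])
t=(.82-o[0])/d[0] if abs(d[0])>abs(d[1]) else (-.07-o[1])/d[1]; print("towertop",o+d*t)
S=sense(); y=S["ee_rot"][:,1]; print("tool y deg",np.degrees(np.arctan2(y[1],y[0])))
def go(target,ang): # print tool-frame shift & turn for a downward tool
    M=S["ee_rot"]; print("shift cm",M.T@(np.array(target)-S["tcp_pos"])*100)
go([*((a+b)/2)[:2],.22],0)
E
```

```text
pins [0.54877767 0.16240492 0.072     ] [ 0.43042225 -0.11261314  0.072     ] len 0.2994043110848479 exp 0.3011444835954994
yaw -6.2940480244762425 mid [0.48959996 0.02489589 0.072     ]
bar [0.49229925 0.07148823 0.1       ] [ 0.48438088 -0.02113508  0.1       ] [0.48834007 0.02517657 0.1       ] yaw -4.886335800704089
[0.4903589  0.02581607 0.066     ] [np.float64(0.129), np.float64(0.308), np.float64(0.133), np.float64(0.303)]
side proj of bar mid (np.float64(290.93281760995916), np.float64(212.22982152502215)) ends (np.float64(282.6227588851218), np.float64(219.78877446260978)) (np.float64(298.60793686145036), np.float64(205.24841897018874))
green [array([0.656, 0.339]), array([0.719, 0.29 ]), array([0.689, 0.257]), array([0.627, 0.306])]
blue [array([ 0.617, -0.224]), array([ 0.632, -0.259]), array([ 0.559, -0.284]), array([ 0.545, -0.25 ])]
towertop [ 0.83000669 -0.07        0.3397411 ]
tool y deg 114.85107200258848
shift cm [-45.46678738  44.15711312  -1.5648595 ]
```

arm_command(deltas=[[0, 0, 0, -22.7, 22.1, -0.8, -1], [0, 0, 0, -22.7, 22.1, -0.8, -1], [0, 0, 0, -22.7, 22.1, -0.8, -1], [0, 0, 0, -22.7, 22.1, -0.8, -1], [0, 0, 0, -22.7, 22.1, -0.8, -1], [0, 0, 0, -22.7, 22.1, -0.8, -1], [0, 0, 0, -22.7, 22.1, -0.8, -1], [0, 0, 0, -22.7, 22.1, -0.8, -1]])

```text
time_s: 0.92
tcp_pos: [0.3763, -0.2683, 0.2128]
ee_rot: [[-0.907, -0.422, 0.001], [-0.422, 0.907, 0.0], [-0.001, -0.0, -1.0]]
wrist_force: [0.5, -0.6, -0.7]
gripper_width: 1.006
gripper_force: 0.0
```

arm_command(deltas=[[0, 0, -1.03, -22.7, 22.1, -0.8, -0.4], [0, 0, -1.03, -22.7, 22.1, -0.8, -0.4], [0, 0, -1.03, -22.7, 22.1, -0.8, -0.4], [0, 0, -1.03, -22.7, 22.1, -0.8, -0.4], [0, 0, -1.03, -22.7, 22.1, -0.8, -0.4], [0, 0, -1.03, -22.7, 22.1, -0.8, -0.4], [0, 0, -1.03, -22.7, 22.1, -0.8, -0.4], [0, 0, -1.03, -22.7, 22.1, -0.8, -0.4]])

```text
time_s: 1.58
tcp_pos: [0.49, 0.0282, 0.2207]
ee_rot: [[-0.128, -0.992, 0.001], [-0.992, 0.128, 0.001], [-0.001, -0.001, -1.0]]
wrist_force: [0.2, -0.2, 0.6]
gripper_width: 0.702
gripper_force: 0.0
```

```bash
cat >> h.py <<'E'
def rel(target,yang=None):
    """shift (cm, tool axes), residual turn (rad, tool axes) to a downward tool with closing axis at yang deg"""
    S=sense(); M=S["ee_rot"]; print("t",round(S["time_s"],2),"tcp",S["tcp_pos"].round(4),"w",round(S["gripper_width"],3),"F",S["wrist_force"].round(2),"M",S["moment"].round(3),"j",S["joints"].round(1))
    a=np.radians(yang); y=np.array([np.cos(a),np.sin(a),0]); z=np.array([0,0,-1.])
    D=np.stack([np.cross(y,z),y,z],1)
    print("shift",(M.T@(np.array(target)-S["tcp_pos"])*100).round(2),"turn",R.from_matrix(M.T@D).as_rotvec().round(3))
E
python3 - <<'E'
from h import *
rel([.490,.025,.101],174)
c=capture("wrist"); cv2.imwrite("pics/w1.png",c["pixels"])
E
```

```text
t 1.58 tcp [0.49   0.0282 0.2207] w 0.702 F [ 0.16 -0.18  0.61] M [-0.028  0.057  0.026] j [ 22.3   8.1 -16.3   0.  -65.5 -29.6]
shift [ 0.32 -0.03 11.97] turn [-0.001  0.001 -0.023]
```

View pics/w1.png

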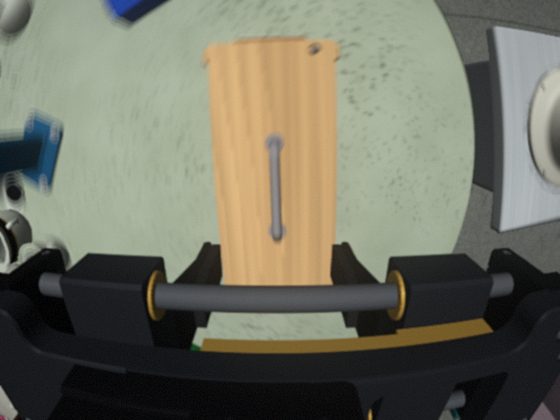

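Wrist view: the bar runs (274,143)-(278,232), centred between the fingers (205 and 355) and parallel to the pads within about 2°. I lower and grip.

arm_command(deltas=[[0, 0, -0.03, 0.3, 0, 4, -0.4], [0, 0, -0.03, 0.3, 0, 8, -0.4], [0, 0, -0.03, 0.3, 0, 11, -0.4], [0, 0, -0.03, 0.3, 0, 12, -0.2], [0, 0, -0.03, 0.3, 0, 12, 1], [0, 0, -0.03, 0.3, 0, 12, 1], [0, 0, -0.03, 0.3, 0, 12, 1], [0, 0, -0.03, 0.3, 0, 12, 1]])

```text
time_s: 2.3
tcp_pos: [0.4897, 0.0222, 0.102]
ee_rot: [[-0.107, -0.994, 0.003], [-0.994, 0.107, 0.001], [-0.001, -0.003, -1.0]]
wrist_force: [-0.2, 0.3, 0.0]
gripper_width: 0.409
gripper_force: 0.0
```

arm_command(deltas=[[0, 0, 0, 0, 0, 0, 1], [0, 0, 0, 0, 0, 0, 1], [0, 0, 0, 0, 0, 0, 1], [0, 0, 0, 0, 0, 0, 1]])

```text
time_s: 2.63
tcp_pos: [0.4886, 0.0219, 0.1008]
ee_rot: [[-0.107, -0.994, 0.001], [-0.994, 0.107, 0.0], [-0.0, -0.001, -1.0]]
wrist_force: [0.0, 0.8, -0.3]
gripper_width: 0.101
gripper_force: 0.0
```

```bash
python3 - <<'E'
from h import *
rel([.670,.030,.16],174)
E
```

```text
t 2.63 tcp [0.4886 0.0219 0.1008] w 0.101 F [ 0.    0.82 -0.35] M [ 0.032  0.049 -0.046] j [ 21.6  15.1 -26.6  -0.  -48.3 -27.8]
shift [ -2.75 -17.95  -5.9 ] turn [-0.001  0.    -0.002]
```

arm_command(deltas=[[0, 0, 0, 0, 0, 0, 1], [0, 0, 0, 0, 0, 0, 1], [0, 0, 0, 0, 0, -1, 1], [0, 0, 0, 0, 0, -2.5, 1], [0, 0, 0, 0, 0, -4, 1], [0, 0, 0, 0, 0, -5.5, 1], [0, 0, 0, 0, 0, -6.5, 1], [0, 0, 0, 0, 0, -7, 1]])

```text
time_s: 3.3
tcp_pos: [0.4892, 0.022, 0.172]
ee_rot: [[-0.107, -0.994, 0.003], [-0.994, 0.107, 0.001], [-0.001, -0.003, -1.0]]
wrist_force: [0.2, -0.7, -1.1]
gripper_width: 0.001
gripper_force: 0.0
```

```bash
python3 - <<'E'
from h import *
rel([.655,.045,.17],174)
im=np.hstack([cv2.resize(capture(n)["pixels"],None,fx=.71,fy=.71) for n in("side","top")]); cv2.imwrite("pics/a.png",im)
E
```

```text
t 3.3 tcp [0.4892 0.022  0.172 ] w 0.001 F [ 0.17 -0.68 -1.09] M [ 0.067  0.095 -0.01 ] j [ 21.6  10.4 -21.    0.  -58.4 -27.8]
shift [ -4.05 -16.24   0.24] turn [-0.003  0.001 -0.002]
```

View pics/a.png

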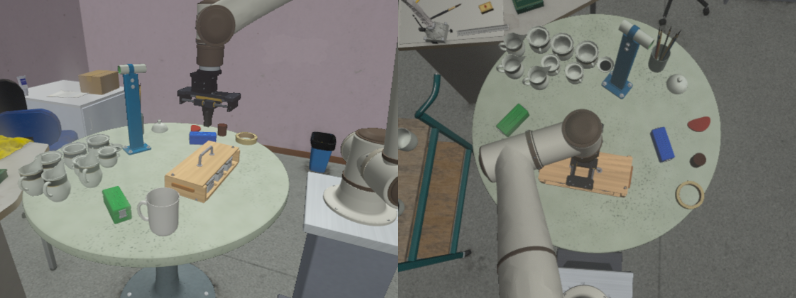

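The gripper closed on nothing and the cover is still on the rack. I check where the tips and the bar really are, using the side and wrist views.

```bash
cat >> h.py <<'E'
def fray(c,u,v):
    f=210/np.tan(np.radians(c["fovy"]/2)); M=R.from_rotvec(c["rvec"]).as_matrix(); d=np.array([u-c["cx"],v-c["cy"]]); r=np.linalg.norm(d); th=r/f
    return -M.T@c["tvec"], M.T@np.array([*(np.sin(th)*d/r),np.cos(th)])
def fonz(c,u,v,z):
    o,d=fray(c,u,v); return o+d*(z-o[2])/d[2]
E
python3 - <<'E'
from h import *
s=capture("side"); w=capture("wrist")
p=sense()["tcp_pos"]
print("tip side",proj(s,p-[0,0,.019]),"tcp",proj(s,p), "cam",fray(w,280,200)[0],w["fovy"])
a=w["pixels"]; b=s["pixels"][130:270,200:380]
cv2.imwrite("pics/b.png",np.hstack([cv2.resize(a,(500,375)),cv2.resize(b,(300,233),interpolation=2)[:375] if 0 else cv2.copyMakeBorder(cv2.resize(b,(300,233),interpolation=2),0,142,0,0,0)]))
E
```

```text
tip side (np.float64(292.1916279129204), np.float64(192.46572122860863)) tcp (np.float64(292.43914485324717), np.float64(185.04084273598968)) cam [ 0.4796498  -0.0578549   0.35157665] 65.70646984690485
```

View pics/b.png

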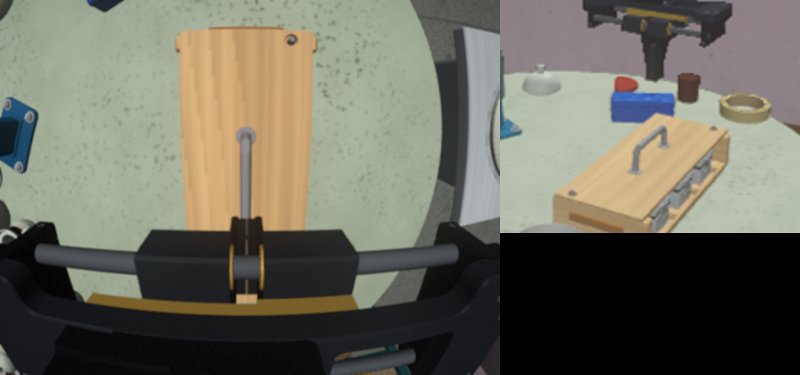

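```bash
python3 - <<'E'
from h import *
w=capture("wrist");s=capture("side")
print("bar end",fonz(w,275.5,151,.1),"base",fonz(w,275.5,151,.066),"exp y -.021")
o,d=fray(w,277,247)
o2,d2=ray(s,292.4,178)
A=np.stack([d,-d2],1); t=np.linalg.lstsq(A,o2-o,rcond=None)[0]; print("tip tri",o+d*t[0],o2+d2*t[1])
print("pin in wrist",fonz(w,291*1.12,40*1.12,.072),"exp .4304 -.1126")
p=sense()["tcp_pos"]
# bar in side image: crop ends (633,150)-(665,128)
for u,v in((634,150),(664,127)): print("bar side", [ (o:=ray(s,200+(u-500)/1.667,130+v/1.667))[0]+o[1]*((.1-o[0][2])/o[1][2])])
E
```

```text
bar end [ 0.48312753 -0.02710548  0.1       ] base [ 0.48361742 -0.02293623  0.066     ] exp y -.021
tip tri [0.48682298 0.01564011 0.18476467] [0.49040372 0.01663172 0.18536047]
pin in wrist [ 0.43105029 -0.11176954  0.072     ] exp .4304 -.1126
bar side [array([0.4967392 , 0.07449248, 0.1       ])]
bar side [array([ 0.48307653, -0.01551526,  0.1       ])]
```

```bash
python3 - <<'E'
from h import *
s=capture("side"); g=s["pixels"].max(2)
for u in range(286,300,2): print(u,[int(x) for x in g[165:202:2,u]])
print("rows165..")
t=capture("top"); p=sense()["tcp_pos"]; print("top proj tip",proj(t,p-[0,0,.019]))
E
```

```text
286 [110, 143, 141, 141, 142, 141, 196, 195, 194, 193, 183, 181, 200, 153, 140, 143, 144, 143, 142]
288 [53, 55, 55, 56, 57, 57, 58, 172, 194, 192, 180, 182, 208, 154, 140, 143, 144, 143, 142]
290 [58, 58, 59, 60, 61, 61, 63, 143, 194, 192, 180, 166, 199, 157, 140, 154, 144, 144, 205]
292 [58, 58, 60, 58, 59, 60, 62, 113, 194, 193, 180, 169, 191, 159, 141, 145, 144, 198, 217]
294 [54, 53, 55, 54, 55, 56, 57, 111, 193, 193, 182, 198, 189, 165, 143, 136, 144, 217, 214]
296 [52, 52, 51, 53, 53, 56, 69, 183, 194, 194, 182, 188, 187, 169, 144, 136, 143, 213, 212]
298 [52, 51, 114, 115, 114, 114, 124, 193, 195, 195, 183, 182, 195, 175, 144, 143, 143, 190, 216]
rows165..
top proj tip (np.float64(264.7608527771616), np.float64(230.87709746206656))
```

arm_command(deltas=[[0, 0, 0, 0, 0, 0, -0.4], [0, 0, 0, 0, 0, 0, -0.4], [0, 0, 0, 0, 0, 0, -0.4], [0, 0, 0, -0.2, 0, 2, -0.4], [0, 0, 0, -0.2, 0, 4.5, -0.4], [0, 0, 0, -0.2, 0, 7, -0.4], [0, 0, 0, -0.2, 0, 8, -0.4], [0, 0, 0, -0.2, 0, 8, -0.4]])

```text
time_s: 4.37
tcp_pos: [0.4866, 0.0232, 0.0878]
ee_rot: [[-0.107, -0.994, -0.006], [-0.994, 0.107, -0.002], [0.002, 0.006, -1.0]]
wrist_force: [0.1, 0.2, -0.1]
gripper_width: 0.53
gripper_force: 0.0
```

```bash
python3 - <<'E'
from h import *
rel([.655,.045,.17],174)
S=sense(); s=capture("side")
for k in(-1,1):
    print("pred tip",k,proj(s,S["tcp_pos"]+S["ee_rot"]@[0,k*(S["gripper_width"]*.0435+.007),.019]))
cv2.imwrite("pics/c.png",cv2.resize(s["pixels"][120:270,190:390],(800,600),interpolation=2))
E
```

```text
t 4.37 tcp [0.4866 0.0232 0.0878] w 0.53 F [ 0.12  0.19 -0.09] M [ 0.036  0.067 -0.019] j [ 21.9  16.1 -27.5  -0.  -46.8 -28. ]
shift [ -3.96 -16.46  -8.33] turn [ 0.006 -0.002 -0.003]
pred tip -1 (np.float64(280.72703932503885), np.float64(220.8226067681798))
pred tip 1 (np.float64(302.6699547833043), np.float64(226.16072544016703))
```

View pics/c.png

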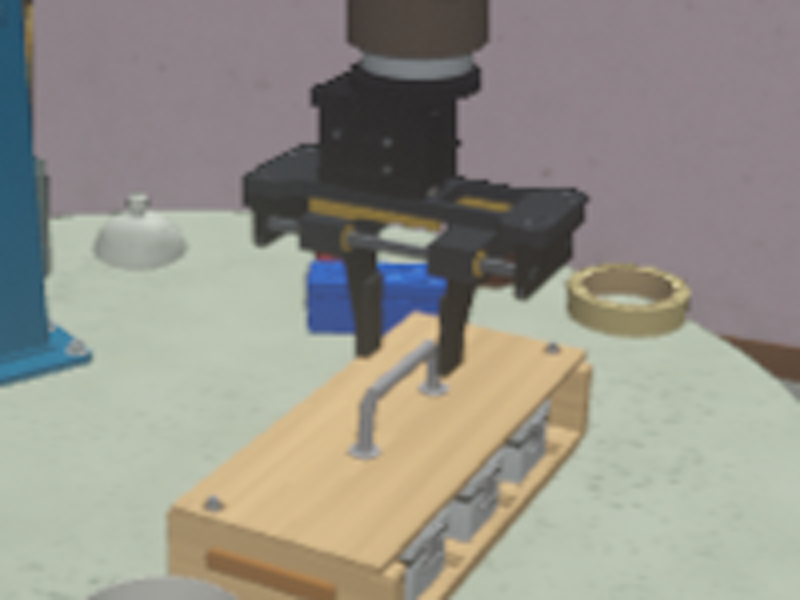

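The side crop shows the fingertips at px (282,209) and (302,213), against predicted (281,221) and (303,226). That is about 32 mm higher than reported, as the two-view triangulation also found. So the true height is the reported z + 32 mm, and x and y are fine. I go 2 cm lower and grip.

arm_command(deltas=[[0, 0, 0, 0.2, -0.2, 0.7, -0.4], [0, 0, 0, 0.2, -0.2, 1.4, -0.4], [0, 0, 0, 0.2, -0.2, 2.0, -0.4], [0, 0, 0, 0.2, -0.2, 2.0, 1], [0, 0, 0, 0.2, -0.2, 2.0, 1], [0, 0, 0, 0.2, -0.2, 2.0, 1], [0, 0, 0, 0.2, -0.2, 2.0, 1], [0, 0, 0, 0.2, -0.2, 2.0, 1]])

```text
time_s: 5.08
tcp_pos: [0.4907, 0.0217, 0.0708]
ee_rot: [[-0.107, -0.994, 0.001], [-0.994, 0.107, 0.0], [-0.0, -0.001, -1.0]]
wrist_force: [-0.3, -0.1, -0.1]
gripper_width: 0.409
gripper_force: 0.0
```

arm_command(deltas=[[0, 0, 0, 0, 0, 0, 1], [0, 0, 0, 0, 0, 0, 1], [0, 0, 0, 0, 0, 0, 1], [0, 0, 0, 0, 0, 0, 1], [0, 0, 0, 0, 0, 0, 1], [0, 0, 0, 0, 0, 0, 1]])

```text
time_s: 5.58
tcp_pos: [0.4902, 0.0216, 0.0705]
ee_rot: [[-0.107, -0.994, -0.0], [-0.994, 0.107, -0.0], [0.0, 0.0, -1.0]]
wrist_force: [-0.9, 0.6, 1.1]
gripper_width: 0.104
gripper_force: 30.0
```

arm_command(deltas=[[0, 0, 0, 0, 0, -0.7, 1], [0, 0, 0, 0, 0, -1.7, 1], [0, 0, 0, 0, 0, -2.7, 1], [0, 0, 0, 0, 0, -3.7, 1], [0, 0, 0, 0, 0, -4.7, 1], [0, 0, 0, 0, 0, -5.5, 1], [0, 0, 0, 0, 0, -6, 1], [0, 0, 0, 0, 0, -6, 1]])

```text
time_s: 6.25
tcp_pos: [0.4912, 0.0218, 0.1316]
ee_rot: [[-0.107, -0.994, 0.002], [-0.994, 0.107, 0.001], [-0.001, -0.002, -1.0]]
wrist_force: [0.9, -0.3, -1.4]
gripper_width: 0.103
gripper_force: 30.0
```

arm_command(deltas=[[0, 0, 0, -0.3, -1, 0, 1], [0, 0, 0, -1, -3.5, 0, 1], [0, 0, 0, -1.6, -6.5, 0, 1], [0, 0, 0, -2.4, -9.5, 0, 1], [0, 0, 0, -3.1, -12.5, 0, 1], [0, 0, 0, -3.7, -15, 0, 1], [0, 0, 0, -4, -16, 0, 1], [0, 0, 0, -4, -16.3, 0, 1]])

```text
time_s: 6.92
tcp_pos: [0.6588, 0.0443, 0.1281]
ee_rot: [[-0.107, -0.994, -0.002], [-0.994, 0.107, -0.001], [0.001, 0.001, -1.0]]
wrist_force: [-0.3, -0.4, -1.1]
gripper_width: 0.103
gripper_force: 30.0
```

```bash
python3 - <<'E'
from h import *
rel([.655,.045,.01],174)
im=np.hstack([cv2.resize(capture(n)["pixels"],None,fx=.71,fy=.71,interpolation=3) for n in("side","top")]); cv2.imwrite("pics/d.png",im)
E
```

```text
t 6.92 tcp [0.6588 0.0443 0.1281] w 0.103 F [-0.35 -0.38 -1.11] M [0.006 0.121 0.008] j [ 17.9  28.7  -0.1   0.  -61.3 -24. ]
shift [-0.04  0.37 11.81] turn [ 0.001 -0.001 -0.002]
```

View pics/d.png

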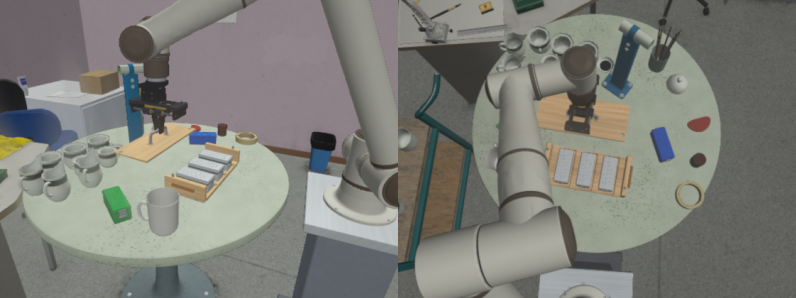

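Cover is held at (583,115) in the top view, and the three cases are exposed at (563,166), (588,170) and (614,173). I lower it about 11.7 cm.

arm_command(deltas=[[0, 0, 0, 0, 0.2, 1.5, 1], [0, 0, 0, 0, 0.2, 4, 1], [0, 0, 0, 0, 0.2, 6.5, 1], [0, 0, 0, 0, 0.2, 8.5, 1], [0, 0, 0, 0, 0.2, 10, 1], [0, 0, 0, 0, 0.2, 10.8, 1], [0, 0, 0, 0, 0.2, 11.2, 1], [0, 0, 0, 0, 0.2, 11.4, 1]])

```text
time_s: 7.68
tcp_pos: [0.6545, 0.0441, 0.0164]
ee_rot: [[-0.107, -0.994, -0.0], [-0.994, 0.107, -0.0], [0.0, 0.0, -1.0]]
wrist_force: [-0.1, -0.2, -1.1]
gripper_width: 0.104
gripper_force: 30.0
```

arm_command(deltas=[[0, 0, 0, 0, 0, 0.1, 1], [0, 0, 0, 0, 0, 0.2, 1], [0, 0, 0, 0, 0, 0.3, 1], [0, 0, 0, 0, 0, 0.4, 1], [0, 0, 0, 0, 0, 0.4, 1]])

```text
time_s: 8.1
tcp_pos: [0.6549, 0.0442, 0.0128]
ee_rot: [[-0.107, -0.994, 0.0], [-0.994, 0.107, 0.0], [-0.0, -0.0, -1.0]]
wrist_force: [-0.2, -1.1, -0.8]
gripper_width: 0.106
gripper_force: 30.0
```

Not yet touching; a little further down.

arm_command(deltas=[[0, 0, 0, 0, 0, 0.1, 1], [0, 0, 0, 0, 0, 0.2, 1], [0, 0, 0, 0, 0, 0.25, 1], [0, 0, 0, 0, 0, 0.25, 1], [0, 0, 0, 0, 0, 0.25, 1]])

```text
time_s: 8.52
tcp_pos: [0.6551, 0.0442, 0.0106]
ee_rot: [[-0.107, -0.994, 0.001], [-0.994, 0.107, -0.0], [-0.0, -0.001, -1.0]]
wrist_force: [-1.4, -0.0, 1.9]
gripper_width: 0.102
gripper_force: 30.0
```

```bash
python3 - <<'E'
from h import *
rel([.655,.045,.15],174)
E
```

```text
t 8.52 tcp [0.6551 0.0442 0.0106] w 0.102 F [-1.41 -0.05  1.95] M [ 0.049  0.396 -0.05 ] j [ 18.   35.3  -7.4   0.  -47.2 -24.1]
shift [-7.000e-02  1.000e-02 -1.394e+01] turn [-0.001  0.    -0.002]
```

arm_command(deltas=[[0, 0, 0, 0, 0, 0, -0.5], [0, 0, 0, 0, 0, 0, -0.5], [0, 0, 0, 0, 0, 0, -0.5], [0, 0, 0, 0, 0, 0, -0.5], [0, 0, 0, 0, 0, -3, -0.5], [0, 0, 0, 0, 0, -7, -0.5], [0, 0, 0, 0, 0, -11, -0.5], [0, 0, 0, 0, 0, -14, -0.5]])

```text
time_s: 9.18
tcp_pos: [0.6559, 0.0442, 0.1534]
ee_rot: [[-0.106, -0.994, 0.004], [-0.994, 0.106, 0.0], [-0.0, -0.004, -1.0]]
wrist_force: [0.7, 1.1, 0.4]
gripper_width: 0.624
gripper_force: 0.0
```

```bash
python3 - <<'E'
from h import *
c=capture("top"); im=c["pixels"]; hsv=cv2.cvtColor(im,cv2.COLOR_BGR2HSV)
m=cv2.inRange(hsv,(0,0,90),(179,45,255)); roi=np.zeros_like(m); roi[195:285,190:340]=255; m&=roi
m=cv2.morphologyEx(m,cv2.MORPH_OPEN,np.ones((3,3)))
for k in cv2.findContours(m,0,2)[0]:
    if cv2.contourArea(k)>150:
        r=cv2.minAreaRect(k); b=cv2.boxPoints(r); q=[onz(c,u,v,.052) for u,v in b]
        print(np.round(r[0],1),np.round(r[1],1),round(r[2],1),"world",onz(c,*r[0],.052).round(4),"sides",[round(np.linalg.norm(q[i]-q[i-1]),3) for i in(1,2)], "dirs",[np.degrees(np.arctan2(*(q[i]-q[i-1])[1::-1])).round(1) for i in(1,2)])
rc=np.array([.4895,.025]); 
for y in(.08,0,-.08):
    a=np.radians(-6); print("nominal",rc+[-np.sin(a)*y,np.cos(a)*y])
rel([.49,.025,.1],84)
E
```

```text
[295.5 244.2] [20.7 50.1] 9.5 world [ 0.4781 -0.0531  0.052 ] sides [np.float64(0.126), np.float64(0.052)] dirs [np.float64(-5.8), np.float64(-95.9)]
[264.1 238.7] [20.9 50. ] 10.3 world [0.4867 0.0256 0.052 ] sides [np.float64(0.126), np.float64(0.053)] dirs [np.float64(-5.8), np.float64(-96.8)]
[233.1 233.2] [21.6 49.8] 11.0 world [0.4954 0.1037 0.052 ] sides [np.float64(0.126), np.float64(0.055)] dirs [np.float64(-5.6), np.float64(-97.5)]
[264.5 239.5] [ 89. 149.] 90.0 world [0.4847 0.0244 0.052 ] sides [np.float64(0.378), np.float64(0.224)] dirs [np.float64(-86.2), np.float64(-177.9)]
nominal [0.49786228 0.10456175]
nominal [0.4895 0.025 ]
nominal [ 0.48113772 -0.05456175]
t 9.23 tcp [0.6595 0.0445 0.1604] w 0.667 F [1.94 0.63 5.93] M [ 0.039 -0.228  0.026] j [ 18.   26.8   1.5   0.2 -63.8 -24.1]
shift [ 3.73 16.74  5.78] turn [-0.01   0.014  1.57 ]
```

Cases found at (.497,.104), (.488,.025) and (.480,-.054), 126 x 53 mm as imaged, yaw -6°, which fits the rack pose. I start with the middle one.

arm_command(deltas=[[0, 0, 0.1, 1, 4, 0, -0.5], [0, 0, 0.2, 1.7, 8, 1, -0.5], [0, 0, 0.3, 2.6, 12, 2, -0.5], [0, 0, 0.42, 3.4, 15.5, 3, -0.5], [0, 0, 0.54, 3.7, 16.7, 3, -0.5], [0, 0, 0.66, 3.7, 16.7, 3, -0.5], [0, 0, 0.78, 3.7, 16.7, 3, -0.5], [0, 0, 0.9, 3.7, 16.7, 3, -0.5]])

```text
time_s: 9.9
tcp_pos: [0.4844, 0.0252, 0.12]
ee_rot: [[-0.848, -0.53, 0.0], [-0.53, 0.848, 0.0], [-0.001, -0.0, -1.0]]
wrist_force: [-0.6, -0.6, 0.2]
gripper_width: 0.752
gripper_force: 0.0
```

arm_command(deltas=[[0, 0, 0.12, 0, 0, 0, -0.5], [0, 0, 0.24, 0, 0, 0, -0.5], [0, 0, 0.36, 0, 0, 0, -0.5], [0, 0, 0.48, 0, 0, 0, -0.5], [0, 0, 0.6, 0, 0, 0, -0.5], [0, 0, 0.67, 0, 0, 0, -0.5], [0, 0, 0.67, 0, 0, 0, -0.5]])

```text
time_s: 10.48
tcp_pos: [0.4847, 0.0252, 0.1197]
ee_rot: [[-0.994, 0.107, -0.0], [0.107, 0.994, 0.0], [0.0, 0.0, -1.0]]
wrist_force: [0.2, -0.8, -0.5]
gripper_width: 0.75
gripper_force: 0.0
```

```bash
python3 - <<'E'
from h import *
rel([.4885,.0253,.009],84)
w=capture("wrist");c=capture("side")
cv2.imwrite("pics/e.png",cv2.hconcat([cv2.resize(w["pixels"],(500,375)),cv2.resize(c["pixels"][100:290:,200:352],(300,375),interpolation=2)]))
E
```

```text
t 10.48 tcp [0.4847 0.0252 0.1197] w 0.75 F [ 0.24 -0.8  -0.46] M [-0.056 -0.018  0.066] j [  22.2   13.4  -25.7   -0.   -50.9 -118.3]
shift [-0.38  0.05 11.07] turn [ 0.    -0.    -0.003]
```

View pics/e.png

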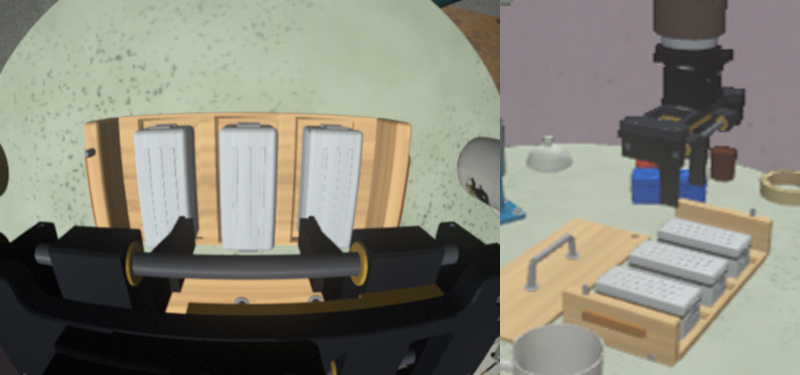

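Wrist view: the fingers (188 and 308) straddle the middle case (centre 247). The side view shows the cover flat beside the rack. I descend.

arm_command(deltas=[[0, 0, 0, -0.4, 0, 3, -0.5], [0, 0, 0, -0.4, 0, 6, -0.5], [0, 0, 0, -0.4, 0, 8, -0.5], [0, 0, 0, -0.4, 0, 9.3, -0.5], [0, 0, 0, -0.4, 0, 10.2, -0.5], [0, 0, 0, -0.4, 0, 10.7, -0.5], [0, 0, 0, -0.4, 0, 10.9, -0.5], [0, 0, 0, -0.4, 0, 11, -0.5]])

```text
time_s: 11.25
tcp_pos: [0.4893, 0.025, 0.0102]
ee_rot: [[-0.994, 0.105, 0.001], [0.105, 0.994, 0.0], [-0.001, 0.0, -1.0]]
wrist_force: [0.4, 0.2, -0.1]
gripper_width: 0.752
gripper_force: 0.0
```

arm_command(deltas=[[0, 0, 0, 0, 0, 0, 1], [0, 0, 0, 0, 0, 0, 1], [0, 0, 0, 0, 0, 0, 1], [0, 0, 0, 0, 0, 0, 1], [0, 0, 0, 0, 0, 0, 1], [0, 0, 0, 0, 0, 0, 1]])

```text
time_s: 11.75
tcp_pos: [0.4896, 0.0253, 0.0107]
ee_rot: [[-0.994, 0.106, 0.002], [0.106, 0.994, 0.001], [-0.002, 0.001, -1.0]]
wrist_force: [-0.6, 2.8, 5.5]
gripper_width: 0.597
gripper_force: 30.0
```

arm_command(deltas=[[0, 0, 0, 0, 0, -1, 1], [0, 0, 0, 0, 0, -3, 1], [0, 0, 0, 0, 0, -5.5, 1], [0, 0, 0, 0, 0, -8, 1], [0, 0, 0, 0, 0, -10.5, 1], [0, 0, 0, 0, 0, -13, 1], [0, 0, 0, 0, 0, -14.5, 1], [0, 0, 0, 0, 0, -15, 1]])

```text
time_s: 12.42
tcp_pos: [0.4889, 0.0247, 0.1614]
ee_rot: [[-0.994, 0.106, 0.002], [0.106, 0.994, 0.001], [-0.002, 0.001, -1.0]]
wrist_force: [0.8, 0.6, -5.6]
gripper_width: 0.598
gripper_force: 30.0
```

arm_command(deltas=[[0, 0.08, 0, 0, 0, 0, 1], [0, 0.18, 0, 0, 0, 0, 1], [0, 0.28, 0, 0, 0, 0, 1], [0, 0.38, 0, 0, 0, 0, 1], [0, 0.42, 0, 0, 0, 0, 1], [0, 0.42, 0, 0, 0, 0, 1], [0, 0.42, 0, 0, 0, 0, 1], [0, 0.42, 0, 0, 0, 0, 1]])

```text
time_s: 13.08
tcp_pos: [0.4878, 0.0247, 0.1591]
ee_rot: [[-0.907, 0.106, -0.406], [0.097, 0.994, 0.043], [0.409, -0.001, -0.913]]
wrist_force: [-1.1, -0.5, -5.2]
gripper_width: 0.597
gripper_force: 30.0
```

arm_command(deltas=[[0, -0.04, 0, 0, 0, 0, 1], [0, -0.12, 0, 0, 0, 0, 1], [0, -0.22, 0, 0, 0, 0, 1], [0, -0.32, 0, 0, 0, 0, 1], [0, -0.39, 0, 0, 0, 0, 1], [0, -0.42, 0, 0, 0, 0, 1], [0, -0.42, 0, 0, 0, 0, 1], [0, -0.42, 0, 0, 0, 0, 1]])

```text
time_s: 13.75
tcp_pos: [0.4873, 0.0248, 0.1607]
ee_rot: [[-0.994, 0.105, -0.0], [0.105, 0.994, 0.0], [0.0, 0.0, -1.0]]
wrist_force: [0.0, 0.5, -5.3]
gripper_width: 0.596
gripper_force: 30.0
```

arm_command(deltas=[[0, 0, 0, 0, 0, 0, 1], [0, 0, 0, 0, 0, 0, 1], [0, 0, 0, 0, 0, 0, 1], [0, 0, 0, 0, 0, 0, 1]])

```text
time_s: 14.08
tcp_pos: [0.4891, 0.0248, 0.1596]
ee_rot: [[-0.994, 0.106, -0.001], [0.106, 0.994, -0.0], [0.001, -0.0, -1.0]]
wrist_force: [-0.2, 1.2, -5.6]
gripper_width: 0.597
gripper_force: 30.0
```

```bash
python3 - <<'E'
from h import *
rel([.4885,.0253,.009],84); print(sense()["effort"])
for i in range(6): capture("top"); S=sense(); print(S["time_s"],S["moment"].round(3),S["wrist_force"].round(2))
E
```

```text
t 14.08 tcp [0.4891 0.0248 0.1596] w 0.597 F [-0.17  1.18 -5.57] M [-0.087  0.002 -0.022] j [  21.9   11.2  -21.9   -0.   -56.9 -118. ]
shift [ 0.06  0.05 15.06] turn [-0.    -0.001 -0.002]
[ 2.63998710e-02 -2.98056757e+01  1.85823315e+01  4.40119833e+00
 -9.25798318e-02  6.38334750e-04]
14.1333 [-0.06  -0.054 -0.001] [-0.88 -0.37 -4.59]
14.1833 [-0.045 -0.026 -0.034] [ 0.15 -1.48 -4.64]
14.2333 [ 0.012 -0.029  0.017] [ 0.15  1.34 -4.87]
14.2833 [-0.022 -0.019  0.063] [ 0.4  -0.59 -5.32]
14.3333 [-0.025 -0.044 -0.019] [ 0.75  0.19 -5.47]
14.3833 [-0.028 -0.036 -0.051] [-0.08 -0.68 -5.23]
```

arm_command(deltas=[[0, -0.08, 0, 0, 0, 0, 1], [0, -0.18, 0, 0, 0, 0, 1], [0, -0.28, 0, 0, 0, 0, 1], [0, -0.38, 0, 0, 0, 0, 1], [0, -0.42, 0, 0, 0, 0, 1], [0, -0.42, 0, 0, 0, 0, 1], [0, -0.42, 0, 0, 0, 0, 1], [0, -0.42, 0, 0, 0, 0, 1]])

```text
time_s: 15.05
tcp_pos: [0.4901, 0.0252, 0.1611]
ee_rot: [[-0.907, 0.107, 0.407], [0.098, 0.994, -0.042], [-0.409, 0.001, -0.912]]
wrist_force: [0.4, -0.4, -4.7]
gripper_width: 0.599
gripper_force: 30.0
```

arm_command(deltas=[[0, 0.04, 0, 0, 0, 0, 1], [0, 0.12, 0, 0, 0, 0, 1], [0, 0.22, 0, 0, 0, 0, 1], [0, 0.32, 0, 0, 0, 0, 1], [0, 0.39, 0, 0, 0, 0, 1], [0, 0.42, 0, 0, 0, 0, 1], [0, 0.42, 0, 0, 0, 0, 1], [0, 0.42, 0, 0, 0, 0, 1]])

```text
time_s: 15.72
tcp_pos: [0.4907, 0.0258, 0.16]
ee_rot: [[-0.994, 0.107, 0.001], [0.107, 0.994, 0.002], [-0.001, 0.002, -1.0]]
wrist_force: [-0.4, -0.0, -4.7]
gripper_width: 0.597
gripper_force: 30.0
```

arm_command(deltas=[[0, 0, 0, 0, 0, 0, 1], [0, 0, 0, 0, 0, 0, 1], [0, 0, 0, 0, 0, 0, 1], [0, 0, 0, 0, 0, 0, 1]])

```text
time_s: 16.05
tcp_pos: [0.4884, 0.025, 0.1602]
ee_rot: [[-0.994, 0.106, 0.001], [0.106, 0.994, 0.0], [-0.001, 0.0, -1.0]]
wrist_force: [0.8, 0.0, -5.2]
gripper_width: 0.598
gripper_force: 30.0
```

```bash
cat >> h.py <<'E'
def mom(n=8):
    A=[]
    for i in range(n): capture("top"); S=sense(); A.append(np.r_[S["moment"],S["wrist_force"]])
    print("mean M,F",np.mean(A,0).round(3),"sd",np.std(A,0).round(3))
E
python3 - <<'E'
from h import *
mom(); rel([.4885,.0253,.0107],84)
E
```

```text
mean M,F [-2.700e-02 -2.200e-02  2.000e-03 -2.600e-02 -7.500e-02 -4.984e+00] sd [0.029 0.025 0.026 0.425 0.644 0.48 ]
t 16.45 tcp [0.4888 0.0248 0.16  ] w 0.596 F [ 0.33 -0.75 -4.79] M [-0.057 -0.048 -0.006] j [  22.    11.1  -22.    -0.   -56.9 -118. ]
shift [ 0.03  0.04 14.93] turn [ 0.     0.    -0.001]
```

Moment after the two tilts is My -0.035 against -0.022, where a loose pin would give about 0.19 difference. Case B is quiet, so I put it back and take the left one.

arm_command(deltas=[[0, 0, 0, 0, 0, 2, 1], [0, 0, 0, 0, 0, 5, 1], [0, 0, 0, 0, 0, 8, 1], [0, 0, 0, 0, 0, 11, 1], [0, 0, 0, 0, 0, 13, 1], [0, 0, 0, 0, 0, 14.2, 1], [0, 0, 0, 0, 0, 14.7, 1], [0, 0, 0, 0, 0, 15, 1]])

```text
time_s: 17.12
tcp_pos: [0.4878, 0.0243, 0.0106]
ee_rot: [[-0.994, 0.106, -0.004], [0.106, 0.994, -0.002], [0.004, -0.002, -1.0]]
wrist_force: [-12.2, 0.8, 27.2]
gripper_width: 0.598
gripper_force: 30.0
```

arm_command(deltas=[[0, 0, 0, 0, 0, 0, 1], [0, 0, 0, 0, 0, 0, 1], [0, 0, 0, 0, 0, 0, -0.5], [0, 0, 0, 0, 0, 0, -0.5], [0, 0, 0, 0, 0, 0, -0.5], [0, 0, 0, 0, 0, 0, -0.5], [0, 0, 0, 0, 0, 0, -0.5], [0, 0, 0, 0, 0, 0, -0.5]])

```text
time_s: 17.78
tcp_pos: [0.4891, 0.0249, 0.0102]
ee_rot: [[-0.994, 0.106, 0.001], [0.106, 0.994, 0.0], [-0.001, 0.0, -1.0]]
wrist_force: [0.8, 0.7, 0.9]
gripper_width: 0.745
gripper_force: 0.0
```

arm_command(deltas=[[0, 0, 0, 0, 0, -1.5, -0.5], [0, 0, 0, 0, 0, -5, -0.5], [0, 0, 0, 0, 0, -8.5, -0.5], [0, 0, 0, 0, 1, -10, -0.5], [0, 0, 0, 0, 4, -10, -0.5], [0, 0, 0, 0, 7, -10, -0.5], [0, 0, 0, 0, 8, -10, -0.5], [0, 0, 0, 0, 8, -10, -0.5]])

```text
time_s: 18.45
tcp_pos: [0.4977, 0.1063, 0.1101]
ee_rot: [[-0.995, 0.103, 0.001], [0.103, 0.995, 0.0], [-0.001, 0.0, -1.0]]
wrist_force: [0.6, 0.0, -0.7]
gripper_width: 0.749
gripper_force: 0.0
```

```bash
python3 - <<'E'
from h import *
rel([.497,.1042,.0102],84)
c=capture("wrist"); im=c["pixels"]; hsv=cv2.cvtColor(im,cv2.COLOR_BGR2HSV)
m=cv2.inRange(hsv,(90,0,140),(140,45,255)); m=cv2.morphologyEx(m,cv2.MORPH_OPEN,np.ones((5,5)))
for k in cv2.findContours(m,0,2)[0]:
    if cv2.contourArea(k)>800: r=cv2.boundingRect(k); print(r,[fonz(c,u,r[1]+30,.052).round(3) for u in(r[0],r[0]+r[2])])
t=capture("top"); im=t["pixels"]; hsv=cv2.cvtColor(im,cv2.COLOR_BGR2HSV); print()
cv2.imwrite("pics/f.png",cv2.hconcat([cv2.resize(c["pixels"],(500,375)),cv2.resize(t["pixels"][170:290,190:286],(300,375),interpolation=2)]))
E
```

```text
t 18.45 tcp [0.4977 0.1063 0.1101] w 0.749 F [ 0.62  0.03 -0.68] M [-0.013 -0.01  -0.021] j [  30.4   16.2  -23.3    0.   -50.4 -126.3]
shift [ 0.06 -0.22  9.99] turn [0.    0.001 0.001]
(64, 146, 56, 108) [array([ 0.443, -0.074,  0.052]), array([ 0.451, -0.016,  0.052])]
(142, 144, 62, 134) [array([0.452, 0.004, 0.052]), array([0.459, 0.055, 0.052])]
(242, 141, 63, 142) [array([0.46 , 0.085, 0.052]), array([0.465, 0.132, 0.052])]
```

arm_command(deltas=[[0, 0, 0, 0, -0.2, 3, -0.5], [0, 0, 0, 0, -0.2, 6, -0.5], [0, 0, 0, 0, -0.2, 8, -0.5], [0, 0, 0, 0, -0.2, 9.2, -0.5], [0, 0, 0, 0, -0.2, 9.7, -0.5], [0, 0, 0, 0, -0.2, 10, -0.5], [0, 0, 0, 0, -0.2, 10, -0.5], [0, 0, 0, 0, -0.2, 10, 1]])

```text
time_s: 19.22
tcp_pos: [0.4976, 0.1023, 0.0107]
ee_rot: [[-0.994, 0.106, 0.001], [0.106, 0.994, 0.0], [-0.001, 0.001, -1.0]]
wrist_force: [0.0, -0.2, 0.5]
gripper_width: 0.727
gripper_force: 0.0
```

arm_command(deltas=[[0, 0, 0, 0, 0, 0, 1], [0, 0, 0, 0, 0, 0, 1], [0, 0, 0, 0, 0, 0, 1], [0, 0, 0, 0, 0, 0, 1], [0, 0, 0, 0, 0, 0, 1], [0, 0, 0, 0, 0, 0, 1]])

```text
time_s: 19.72
tcp_pos: [0.4982, 0.1033, 0.0109]
ee_rot: [[-0.994, 0.105, 0.003], [0.105, 0.994, 0.001], [-0.002, 0.002, -1.0]]
wrist_force: [-0.4, 3.7, 5.8]
gripper_width: 0.596
gripper_force: 30.0
```

arm_command(deltas=[[0, 0, 0, 0, 0, -1, 1], [0, 0, 0, 0, 0, -3, 1], [0, 0, 0, 0, 0, -5.5, 1], [0, 0, 0, 0, 0, -8, 1], [0, 0, 0, 0, 0, -10.5, 1], [0, 0, 0, 0, 0, -13, 1], [0, 0, 0, 0, 0, -14.5, 1], [0, 0, 0, 0, 0, -15, 1]])

```text
time_s: 20.38
tcp_pos: [0.4969, 0.102, 0.1619]
ee_rot: [[-0.994, 0.106, 0.002], [0.106, 0.994, 0.001], [-0.001, 0.001, -1.0]]
wrist_force: [1.1, 0.0, -4.4]
gripper_width: 0.595
gripper_force: 30.0
```

arm_command(deltas=[[0, 0.08, 0, 0, 0, 0, 1], [0, 0.18, 0, 0, 0, 0, 1], [0, 0.28, 0, 0, 0, 0, 1], [0, 0.38, 0, 0, 0, 0, 1], [0, 0.42, 0, 0, 0, 0, 1], [0, 0.42, 0, 0, 0, 0, 1], [0, 0.42, 0, 0, 0, 0, 1], [0, 0.42, 0, 0, 0, 0, 1]])

```text
time_s: 21.05
tcp_pos: [0.496, 0.1021, 0.1593]
ee_rot: [[-0.907, 0.106, -0.406], [0.097, 0.994, 0.043], [0.409, -0.001, -0.913]]
wrist_force: [-0.8, 0.9, -4.3]
gripper_width: 0.596
gripper_force: 30.0
```

arm_command(deltas=[[0, -0.04, 0, 0, 0, 0, 1], [0, -0.12, 0, 0, 0, 0, 1], [0, -0.22, 0, 0, 0, 0, 1], [0, -0.32, 0, 0, 0, 0, 1], [0, -0.39, 0, 0, 0, 0, 1], [0, -0.42, 0, 0, 0, 0, 1], [0, -0.42, 0, 0, 0, 0, 1], [0, -0.42, 0, 0, 0, 0, 1]])

```text
time_s: 21.72
tcp_pos: [0.4956, 0.1024, 0.1608]
ee_rot: [[-0.995, 0.105, -0.0], [0.105, 0.995, 0.0], [0.0, 0.0, -1.0]]
wrist_force: [-0.3, -0.1, -4.3]
gripper_width: 0.598
gripper_force: 30.0
```

arm_command(deltas=[[0, 0, 0, 0, 0, 0, 1], [0, 0, 0, 0, 0, 0, 1]])

```text
time_s: 21.88
tcp_pos: [0.4974, 0.1025, 0.1601]
ee_rot: [[-0.994, 0.106, -0.0], [0.106, 0.994, 0.0], [0.0, 0.0, -1.0]]
wrist_force: [0.2, -0.8, -4.2]
gripper_width: 0.597
gripper_force: 30.0
```

```bash
python3 - <<'E'
from h import *
mom(10); rel([.497,.1042,.0102],84)
E
```

```text
mean M,F [-0.023 -0.033  0.005  0.008 -0.066 -4.349] sd [0.029 0.028 0.028 0.415 0.421 0.415]
t 22.38 tcp [0.4971 0.1023 0.1598] w 0.593 F [ 0.04  0.35 -4.4 ] M [-0.049 -0.05  -0.007] j [  30.    12.9  -19.6   -0.   -57.5 -126.1]
shift [ 0.03  0.19 14.96] turn [-0.    -0.    -0.002]
```

arm_command(deltas=[[0, -0.08, 0, 0, 0, 0, 1], [0, -0.18, 0, 0, 0, 0, 1], [0, -0.28, 0, 0, 0, 0, 1], [0, -0.38, 0, 0, 0, 0, 1], [0, -0.42, 0, 0, 0, 0, 1], [0, -0.42, 0, 0, 0, 0, 1], [0, -0.42, 0, 0, 0, 0, 1], [0, -0.42, 0, 0, 0, 0, 1]])

```text
time_s: 23.05
tcp_pos: [0.4981, 0.1028, 0.1609]
ee_rot: [[-0.908, 0.107, 0.406], [0.098, 0.994, -0.042], [-0.408, 0.002, -0.913]]
wrist_force: [0.7, 1.1, -4.0]
gripper_width: 0.593
gripper_force: 30.0
```

arm_command(deltas=[[0, 0.04, 0, 0, 0, 0, 1], [0, 0.12, 0, 0, 0, 0, 1], [0, 0.22, 0, 0, 0, 0, 1], [0, 0.32, 0, 0, 0, 0, 1], [0, 0.39, 0, 0, 0, 0, 1], [0, 0.42, 0, 0, 0, 0, 1], [0, 0.42, 0, 0, 0, 0, 1], [0, 0.42, 0, 0, 0, 0, 1]])

```text
time_s: 23.72
tcp_pos: [0.4986, 0.1035, 0.1599]
ee_rot: [[-0.994, 0.107, 0.001], [0.107, 0.994, 0.002], [-0.001, 0.002, -1.0]]
wrist_force: [-1.0, -0.3, -5.0]
gripper_width: 0.596
gripper_force: 30.0
```

arm_command(deltas=[[0, 0, 0, 0, 0, 0, 1], [0, 0, 0, 0, 0, 0, 1]])

```text
time_s: 23.88
tcp_pos: [0.4965, 0.1026, 0.1599]
ee_rot: [[-0.994, 0.105, -0.0], [0.105, 0.994, 0.0], [0.0, 0.0, -1.0]]
wrist_force: [-0.0, 0.0, -4.3]
gripper_width: 0.594
gripper_force: 30.0
```

```bash
python3 - <<'E'
from h import *
mom(10); rel([.498,.1033,.0109],84)
E
```

```text
mean M,F [-2.600e-02 -2.900e-02  4.000e-03 -1.720e-01  5.000e-02 -4.264e+00] sd [0.032 0.031 0.017 0.377 0.564 0.479]
t 24.38 tcp [0.497  0.1024 0.16  ] w 0.593 F [-0.75 -0.46 -4.42] M [-0.023 -0.104 -0.01 ] j [  30.    12.9  -19.6   -0.   -57.5 -126.1]
shift [-0.09  0.1  14.91] turn [ 0.     0.    -0.001]
```

Case A is quiet as well (-0.033 against -0.029). I put it back, a little slower this time, and go to the right case.

arm_command(deltas=[[0, 0, 0, 0, 0, 2, 1], [0, 0, 0, 0, 0, 5, 1], [0, 0, 0, 0, 0, 8, 1], [0, 0, 0, 0, 0, 11, 1], [0, 0, 0, 0, 0, 12.8, 1], [0, 0, 0, 0, 0, 13.7, 1], [0, 0, 0, 0, 0, 14.1, 1], [0, 0, 0, 0, 0, 14.3, 1]])

```text
time_s: 25.05
tcp_pos: [0.4978, 0.1027, 0.0171]
ee_rot: [[-0.994, 0.106, 0.001], [0.106, 0.994, 0.0], [-0.001, 0.0, -1.0]]
wrist_force: [-0.1, -0.2, -4.5]
gripper_width: 0.596
gripper_force: 30.0
```

arm_command(deltas=[[0, 0, 0, 0, 0, 0.15, 1], [0, 0, 0, 0, 0, 0.3, 1], [0, 0, 0, 0, 0, 0.45, 1], [0, 0, 0, 0, 0, 0.6, 1], [0, 0, 0, 0, 0, 0.6, -0.5], [0, 0, 0, 0, 0, 0.6, -0.5], [0, 0, 0, 0, 0, 0.6, -0.5], [0, 0, 0, 0, 0, 0.6, -0.5]])

```text
time_s: 25.72
tcp_pos: [0.4977, 0.1027, 0.0116]
ee_rot: [[-0.994, 0.106, 0.002], [0.106, 0.994, 0.001], [-0.001, 0.001, -1.0]]
wrist_force: [0.5, 0.5, 0.2]
gripper_width: 0.737
gripper_force: 0.0
```

arm_command(deltas=[[0, 0, 0, 0, 0, 0, -0.5], [0, 0, 0, 0, 0, 0, -0.5], [0, 0, 0, 0, 0, -3, -0.5], [0, 0, 0, 0, 0, -6.5, -0.5], [0, 0, 0, 0, 0, -10, -0.5], [0, 0, 0, 0, -4, -10, -0.5], [0, 0, 0, 0, -8, -10, -0.5], [0, 0, 0, 0, -12, -10, -0.5]])

```text
time_s: 26.38
tcp_pos: [0.4844, -0.0176, 0.1119]
ee_rot: [[-0.995, 0.104, 0.002], [0.104, 0.995, 0.001], [-0.002, 0.001, -1.0]]
wrist_force: [0.9, -0.1, -0.3]
gripper_width: 0.749
gripper_force: 0.0
```

arm_command(deltas=[[0, 0, 0, 0, -3, 0, -0.5], [0, 0, 0, 0, -4, 0, -0.5], [0, 0, 0, 0, -4, 0, -0.5]])

```text
time_s: 26.63
tcp_pos: [0.4795, -0.0587, 0.111]
ee_rot: [[-0.994, 0.11, -0.0], [0.11, 0.994, -0.0], [0.0, -0.0, -1.0]]
wrist_force: [-0.1, -0.8, 0.5]
gripper_width: 0.75
gripper_force: 0.0
```

```bash
python3 - <<'E'
from h import *
rel([.480,-.0538,.0102],84)
c=capture("wrist"); im=c["pixels"]; hsv=cv2.cvtColor(im,cv2.COLOR_BGR2HSV)
m=cv2.inRange(hsv,(90,0,140),(140,45,255)); m=cv2.morphologyEx(m,cv2.MORPH_OPEN,np.ones((5,5)))
for k in cv2.findContours(m,0,2)[0]:
    if cv2.contourArea(k)>800: r=cv2.boundingRect(k); print(r,[fonz(c,u,r[1]+30,.052).round(3) for u in(r[0],r[0]+r[2])])
E
```

```text
t 26.63 tcp [ 0.4795 -0.0587  0.111 ] w 0.75 F [-0.12 -0.83  0.47] M [-0.013 -0.069 -0.037] j [  12.3   13.8  -26.6    0.   -49.6 -108.6]
shift [ 0.    0.49 10.08] turn [-0.    -0.    -0.005]
(428, 147, 60, 108) [array([0.461, 0.068, 0.052]), array([0.466, 0.13 , 0.052])]
(343, 144, 69, 134) [array([ 0.452, -0.004,  0.052]), array([0.457, 0.053, 0.052])]
(252, 142, 63, 141) [array([ 0.443, -0.073,  0.052]), array([ 0.448, -0.026,  0.052])]
```

arm_command(deltas=[[0, 0, 0, 0, 0.3, 3, -0.5], [0, 0, 0, 0, 0.3, 6, -0.5], [0, 0, 0, 0, 0.3, 8, -0.5], [0, 0, 0, 0, 0.3, 9.2, -0.5], [0, 0, 0, 0, 0.3, 9.7, -0.5], [0, 0, 0, 0, 0.3, 10, -0.5], [0, 0, 0, 0, 0.3, 10, -0.5], [0, 0, 0, 0, 0.3, 10, 1]])

```text
time_s: 27.35
tcp_pos: [0.4813, -0.0532, 0.0116]
ee_rot: [[-0.994, 0.105, 0.002], [0.105, 0.994, 0.0], [-0.002, 0.0, -1.0]]
wrist_force: [-1.0, -0.6, 0.9]
gripper_width: 0.72
gripper_force: 0.0
```

arm_command(deltas=[[0, 0, 0, 0, 0, 0, 1], [0, 0, 0, 0, 0, 0, 1], [0, 0, 0, 0, 0, 0, 1], [0, 0, 0, 0, 0, 0, 1], [0, 0, 0, 0, 0, 0, 1], [0, 0, 0, 0, 0, 0, 1]])

```text
time_s: 27.85
tcp_pos: [0.4812, -0.0534, 0.0118]
ee_rot: [[-0.994, 0.106, 0.002], [0.106, 0.994, 0.0], [-0.002, 0.001, -1.0]]
wrist_force: [-1.5, 3.1, 6.1]
gripper_width: 0.597
gripper_force: 30.0
```

arm_command(deltas=[[0, 0, 0, 0, 0, -1, 1], [0, 0, 0, 0, 0, -3, 1], [0, 0, 0, 0, 0, -5.5, 1], [0, 0, 0, 0, 0, -8, 1], [0, 0, 0, 0, 0, -10.5, 1], [0, 0, 0, 0, 0, -13, 1], [0, 0, 0, 0, 0, -14.5, 1], [0, 0, 0, 0, 0, -15, 1]])

```text
time_s: 28.52
tcp_pos: [0.4809, -0.0538, 0.1626]
ee_rot: [[-0.994, 0.106, 0.003], [0.106, 0.994, 0.001], [-0.003, 0.001, -1.0]]
wrist_force: [0.4, -0.3, -4.8]
gripper_width: 0.596
gripper_force: 30.0
```

arm_command(deltas=[[0, 0.08, 0, 0, 0, 0, 1], [0, 0.18, 0, 0, 0, 0, 1], [0, 0.28, 0, 0, 0, 0, 1], [0, 0.38, 0, 0, 0, 0, 1], [0, 0.42, 0, 0, 0, 0, 1], [0, 0.42, 0, 0, 0, 0, 1], [0, 0.42, 0, 0, 0, 0, 1], [0, 0.42, 0, 0, 0, 0, 1]])

```text
time_s: 29.18
tcp_pos: [0.4794, -0.0538, 0.1602]
ee_rot: [[-0.907, 0.106, -0.406], [0.097, 0.994, 0.043], [0.409, -0.0, -0.913]]
wrist_force: [-0.7, -0.6, -4.6]
gripper_width: 0.597
gripper_force: 30.0
```

arm_command(deltas=[[0, -0.04, 0, 0, 0, 0, 1], [0, -0.12, 0, 0, 0, 0, 1], [0, -0.22, 0, 0, 0, 0, 1], [0, -0.32, 0, 0, 0, 0, 1], [0, -0.39, 0, 0, 0, 0, 1], [0, -0.42, 0, 0, 0, 0, 1], [0, -0.42, 0, 0, 0, 0, 1], [0, -0.42, 0, 0, 0, 0, 1]])

```text
time_s: 29.85
tcp_pos: [0.479, -0.0537, 0.1618]
ee_rot: [[-0.994, 0.105, 0.0], [0.105, 0.994, 0.0], [-0.0, 0.0, -1.0]]
wrist_force: [1.0, -0.2, -3.9]
gripper_width: 0.599
gripper_force: 30.0
```

arm_command(deltas=[[0, 0, 0, 0, 0, 0, 1], [0, 0, 0, 0, 0, 0, 1]])

```text
time_s: 30.02
tcp_pos: [0.4808, -0.0537, 0.161]
ee_rot: [[-0.994, 0.106, -0.0], [0.106, 0.994, 0.0], [0.0, -0.0, -1.0]]
wrist_force: [-0.2, 0.3, -4.1]
gripper_width: 0.596
gripper_force: 30.0
```

```bash
python3 - <<'E'
from h import *
mom(10); rel([.69,-.0,.25],84)
E
```

```text
mean M,F [-0.028  0.07   0.01  -0.099 -0.413 -4.301] sd [0.037 0.018 0.03  0.507 0.585 0.319]
t 30.52 tcp [ 0.4804 -0.0538  0.1608] w 0.595 F [-0.5   0.08 -4.03] M [-0.003  0.043  0.008] j [  12.9   10.5  -22.6   -0.   -56.9 -109. ]
shift [-20.27   7.57  -8.92] turn [-0.    -0.    -0.002]
```

C shifted by +0.10, so it is the likely one. The opposite tilt confirms it cheaply.

arm_command(deltas=[[0, -0.08, 0, 0, 0, 0, 1], [0, -0.18, 0, 0, 0, 0, 1], [0, -0.28, 0, 0, 0, 0, 1], [0, -0.38, 0, 0, 0, 0, 1], [0, -0.42, 0, 0, 0, 0, 1], [0, -0.42, 0, 0, 0, 0, 1], [0, -0.42, 0, 0, 0, 0, 1], [0, -0.42, 0, 0, 0, 0, 1]])

```text
time_s: 31.18
tcp_pos: [0.4819, -0.0535, 0.162]
ee_rot: [[-0.907, 0.106, 0.407], [0.097, 0.994, -0.043], [-0.409, 0.001, -0.913]]
wrist_force: [0.6, 0.6, -4.3]
gripper_width: 0.592
gripper_force: 30.0
```

arm_command(deltas=[[0, 0.04, 0, 0, 0, 0, 1], [0, 0.12, 0, 0, 0, 0, 1], [0, 0.22, 0, 0, 0, 0, 1], [0, 0.32, 0, 0, 0, 0, 1], [0, 0.39, 0, 0, 0, 0, 1], [0, 0.42, 0, 0, 0, 0, 1], [0, 0.42, 0, 0, 0, 0, 1], [0, 0.42, 0, 0, 0, 0, 1]])

```text
time_s: 31.85
tcp_pos: [0.4825, -0.0531, 0.1609]
ee_rot: [[-0.994, 0.106, 0.002], [0.106, 0.994, 0.001], [-0.002, 0.002, -1.0]]
wrist_force: [-0.3, 0.2, -5.1]
gripper_width: 0.596
gripper_force: 30.0
```

arm_command(deltas=[[0, 0, 0, 0, 0, 0, 1], [0, 0, 0, 0, 0, 0, 1]])

```text
time_s: 32.02
tcp_pos: [0.4801, -0.0536, 0.161]
ee_rot: [[-0.994, 0.106, 0.001], [0.106, 0.994, 0.0], [-0.0, 0.001, -1.0]]
wrist_force: [-0.4, 0.3, -4.2]
gripper_width: 0.596
gripper_force: 30.0
```

```bash
python3 - <<'E'
from h import *
mom(10); rel([.67,.04,.21],84)
E
```

```text
mean M,F [-0.059 -0.114  0.007 -0.375 -0.133 -4.391] sd [0.033 0.019 0.021 0.528 0.495 0.386]
t 32.52 tcp [ 0.4804 -0.0537  0.161 ] w 0.593 F [ 0.33 -0.74 -4.75] M [-0.024 -0.093  0.013] j [  12.9   10.5  -22.6   -0.   -56.9 -109. ]
shift [-17.86  11.33  -4.89] turn [ 0.     0.    -0.001]
```

C rattles: My is +0.07 after one tilt and -0.114 after the other. I hold it out past the rack.

arm_command(deltas=[[0, 0, 0, 0, 0, -1, 1], [0, 0, 0, 0, 0, -2.5, 1], [0, 0, 0, -1, 0.6, -4, 1], [0, 0, 0, -3, 1.9, -5.5, 1], [0, 0, 0, -5, 3.1, -6, 1], [0, 0, 0, -7, 4.3, -6, 1], [0, 0, 0, -9, 5.5, -6, 1], [0, 0, 0, -11, 6.8, -6, 1]])

```text
time_s: 33.18
tcp_pos: [0.5978, 0.0026, 0.2208]
ee_rot: [[-0.994, 0.106, -0.0], [0.106, 0.994, 0.0], [0.0, 0.0, -1.0]]
wrist_force: [-0.5, 0.8, -4.2]
gripper_width: 0.596
gripper_force: 30.0
```

arm_command(deltas=[[0, 0, 0, -1.8, 1.1, 0, 1], [0, 0, 0, -3.4, 2.1, 0, 1], [0, 0, 0, -4.8, 3, 0, 1], [0, 0, 0, -5.8, 3.6, 0, 1], [0, 0, 0, -6.4, 4, 0, 1], [0, 0, 0, -6.4, 4, 0, 1], [0, 0, 0, -6.4, 4, 0, 1], [0, 0, 0, -6.4, 4, 0, 1]])

```text
time_s: 33.85
tcp_pos: [0.6641, 0.0348, 0.2208]
ee_rot: [[-0.994, 0.106, -0.001], [0.106, 0.994, -0.0], [0.001, -0.0, -1.0]]
wrist_force: [-0.2, 1.0, -4.1]
gripper_width: 0.596
gripper_force: 30.0
```

arm_command(deltas=[[0, 0, 0, 0, 0, 0, 1], [0, 0, 0, 0, 0, 0, 1], [0, 0, 0, 0, 0, 0, 1], [0, 0, 0, 0, 0, 0, 1]])

```text
time_s: 34.18
tcp_pos: [0.6647, 0.035, 0.2213]
ee_rot: [[-0.994, 0.106, 0.0], [0.106, 0.994, 0.0], [-0.0, 0.0, -1.0]]
wrist_force: [0.1, -0.4, -4.4]
gripper_width: 0.598
gripper_force: 30.0
```

```bash
python3 - <<'E'
from h import *
rel([.665,.035,.22],84); print(sense()["joint_velocities"].round(2))
im=np.hstack([cv2.resize(capture("side")["pixels"][40:360,80:400],(400,400)),cv2.resize(capture("top")["pixels"][90:310,180:400],(400,400),interpolation=2)]); cv2.imwrite("pics/g.png",im)
E
```

```text
t 34.18 tcp [0.6647 0.035  0.2213] w 0.598 F [ 0.13 -0.38 -4.43] M [-0.028 -0.129  0.005] j [  16.9   25.5    8.3    0.   -72.8 -113. ]
shift [-0.03  0.    0.13] turn [ 0.     0.    -0.002]
[ 0.03  0.27  0.1  -0.    0.09 -0.11]
```

View pics/g.png

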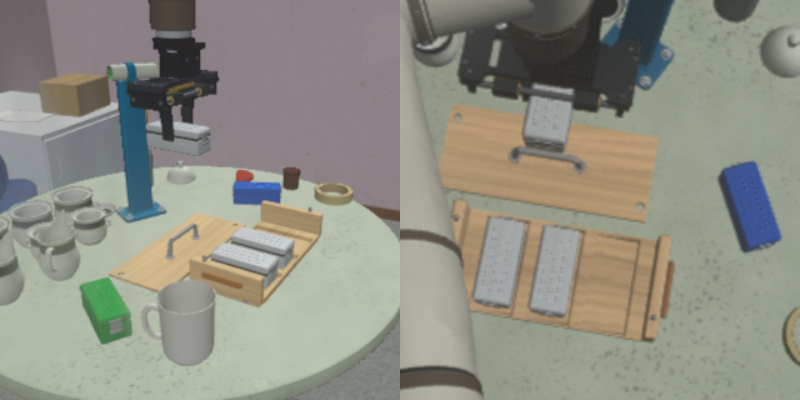

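Side: the case is held above the cover, clear of the rack. Two cases lie flat in the left and middle bays, the cover is flat on the turntable, and the decoys are untouched. One numeric check that the case is level:

```bash
python3 - <<'E'
from h import *
s=capture("side"); S=sense(); im=s["pixels"]
hsv=cv2.cvtColor(im,cv2.COLOR_BGR2HSV); x0,y0,x1,y1=195,130,255,170
m=cv2.inRange(hsv[y0:y1,x0:x1],(85,0,90),(135,50,255))
k=max(cv2.findContours(m,0,2)[0],key=cv2.contourArea); h=cv2.approxPolyDP(cv2.convexHull(k),1.5,True)[:,0]+[x0,y0]; print("hull",h.tolist())
e=S["ee_rot"]; p=S["tcp_pos"]+[0,0,.03]
for nm,dz in(("top",.012),("bot",-.034)):
    for w in(.026,-.026): print(nm,w,[np.round(proj(s,p+e@[l,w,0]+[0,0,dz]),1).tolist() for l in(.06,-.06)])
E
```

```text
hull [[247, 142], [247, 159], [237, 164], [200, 157], [197, 152], [197, 146], [218, 137]]
top 0.026 [[237.1, 145.6], [194.8, 138.5]]
top -0.026 [[249.1, 140.4], [208.0, 133.8]]
bot 0.026 [[237.6, 165.0], [196.2, 157.0]]
bot -0.026 [[249.4, 159.0], [209.0, 151.6]]
```

The bottom edge slope is 0.19 against 0.193 predicted for a level case, and the height agrees, with the underside about 0.217 m up. Handing in.

```bash
python3 -c "
from station import finish_job; print(finish_job())"
```

```text
the job is handed in; nothing more can be done
None
```

I handed the job in with the rattling case, case C from the right bay, held level and still past the far side of the rack, about 21 cm above the turntable; A and B tested quiet and are back in their bays, and the cover lies flat on the turntable.

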